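# Seat the glass drip column in the drip-coffee stand

### The arm

A 6-joint arm with a two-finger parallel gripper is mounted at the origin on a cart in front of the work surface, level with it; the furniture and walls round the work are solid. World frame = base frame: x ahead of the robot, y to its left, z up, the work surface at z = 0. Lengths are in m, angles in degrees, forces in N, time in s.
With the tool pointing down it reaches from about 0.4 to 0.825 m from the base axis. Payload 7 kg.
Tool frame: the origin (TCP) lies between the finger pads, 19 mm behind the fingertips; this is the grasp point; z points along the fingers, y is the line along which they close (so a half turn about z gives the same grasp; the last joint's range is limited). The gripper opens to 88 mm and grips with 3 to 60 N. Pads are 19 mm wide; open, the fingers measure 130 mm over their backs; the gripper's body (78 mm by 193 mm) begins 47 mm behind the grasp point.
Start: joints at [-59.066, 20.546, 0.682, 0, -70.136, -16.507], TCP at [0.168, -0.654, 0.245] pointing down, gripper open.
Joint ranges: [-176.03, 176.03], [-82.01, 121.73], [-58.28, 71.71], [-173.87, 95.51], [-174.79, -0.11], [-173.66, 173.66]. Speed limits (degrees/s): [136.94, 136.94, 172.46, 180, 180, 180].

### API

Orientations are given as [roll, pitch, yaw] about the fixed x, y, z axes, in that order (R = Rz(yaw) Ry(pitch) Rx(roll)).
In Python, from plant import get_state, capture, close_job gives the robot as it stands.
- The arm moves only by the tool apply_moves, never from a script. Its argument "targets" is a list of rows, each a list of 7 numbers: the opening, from 0 (shut) to 1 (fully open), then the shift along the tool's x, y, z normalised to -1 to 1, where 1 is 1000 mm, then the turn, a rotation vector about the tool's x, y, z normalised to -1 to 1, where 1 is 90 degrees. In form: [[claw, tx, ty, tz, ax, ay, az], ...]. A call has 1 to 20 rows; each row shifts and turns the commanded pose from where the row before left it, along the tool's axes as they then stand; what a row does not reach is not made up. A row lasts 1/12 s, in which the tool goes at most 41.7 mm and 7.16 degrees, less where a joint would pass 70% of its speed; a pose out of reach is approached as far as the arm can. A call with a number of a shift or a turn outside -1 to 1 is refused whole. A call with a gripper value outside its range is refused whole. The fingers move at their own pace and stop on an object; "newtons" is the grip in N (left out, the last holds). Time passes only in rows, so rows that do not move let the fingers close. It gives the time, the measured TCP pose, the force, the opening and the grip force at its end, in the units of the state.
- get_state(): the state, without advancing time (a new reading comes with each control period).
- capture(name): name is "scene" or "top"; returns a dict with "frame" (400x640x3 uint8, red, green, blue), "range_z" (400x640 float32, m along the optical axis (not along the pixel's ray), 0 where there is no reading), "camera_matrix" (3x3 intrinsics, pixels), "k1" (the pictures are not rectified: a ray, as slopes to the right and down, at radius r is drawn at 1 + k1 r^2 times it, then the intrinsics apply), "T" (4x4, takes a point from camera to world coordinates). Camera axes: x right, y down, z forward; pixel columns grow to the right and rows downward; lengths in m; the calibration is good to about 2 mm. A picture is of the moment at which its call begins.
- close_job(): hands the job in; it is judged then, once.
The state is a dict: "time_s": time; "joints": joint angles; "qd": joint speeds; "joint_torque": joint torques, N m; "tcp_pos": TCP position; "eef_rot": TCP orientation; "contact_force": force on the tool from outside, world axes, zero at the start; "moment": the same for the moment, N m; "gripper_width": finger opening in m; "gripper_force": force on a finger pad.
Only numpy, scipy, OpenCV 4.12 (cv2) and the standard library are available. Lean on these libraries where they do the work, as an engineer would, in place of code of your own. Each camera call takes 0.05 s, during which the arm holds its last target. There are 200 camera calls.

### The job

The glass drip column has been washed and stands in the wooden drying block. Put it back in the drip-coffee stand over the cup: lower it spout first through the three rings until the lowest ring stops it, pushing it gently but firmly past the spring catch so that it sits fully home, then let go. Glass and stand must not be forced, the column must not be dropped, and the cup and the other things stay where they are.

Things in the scene. Friction and masses are not known exactly. Their poses are not given: they have to be found in the camera images.
- column: Round glass drip column, 160 mm long, loose, 140-240 g, same from all sides. Origin at the spout tip, z along its axis to the mouth. From the tip: 8 mm spout, 19 mm steel bulb (a ball, widest 13.5 mm up), 15 mm neck, flat shoulder at 30, 26 mm tube (30-82), cone, 38 mm glass body (92-118), 40 mm steel collar (118-160), gripped there. Starts upright in the block, tip 10 mm above the surface.
- grip (a point): Point on the column's axis in its steel collar, 138 mm above the spout tip, 22 mm below the mouth: where the TCP goes for a grasp from above, 40 mm wide. Held there, the fingertips stay clear of the rings even when the column is home. The range hood overhangs the rear from 0.585 m ahead of the robot, 0.48 m above the surface: keep wrist and arm in front of it.
- stand: Fixed steel drip stand, origin on the work surface under the vertical axis of its three rings. Post 12 mm thick, 192 mm high, 78 mm from the axis towards its own +x. Top ring: 8 mm wire, bore 42 mm, top at 172 mm. Middle: 8 mm wire, bore 29.4 mm, top at 140 mm. Lowest (seat): black-topped collar, bore 21 mm, 20 mm thick, its top hand-set anywhere from 89 to 119 mm (not measured).
- axis (a point): Point on the rings' axis at the top ring's upper edge, 172 mm above the surface, fixed to the stand. The column's flat shoulder lands on the seat's top; fully home, the spout tip is 30 mm below that top, so 59 to 89 mm above the surface. It stops there on a black silicone washer that gives about 1 mm; over 40 N of contact force between column and stand is forcing: push with at most 15 N.
- spout_tip (a point): Tip of the column's spout (the column's origin). Its bulb meets the two spring balls about 14 mm before home and passes them about 4 mm before home; this takes a push of about 5 to 8 N, more than the column's weight. Past them it snaps down towards the hard stop; press on until the stop is felt.
- ball_left (a joint): Left of two spring balls in the seat's wall, facing each other along the stand's y, 12.5 mm below its top. Outward travel in m: 0 free, about 0.0045 while the column's bulb passes, about 0.0035 behind the bulb of a column that is home.
- ball_right (a joint): The right spring ball, the same.
- rack: Wooden drying block, 64 x 130 x 40 mm, fixed, origin under its centre; the column's shoulder rests on its top round the middle hole (22.5 mm, 34 mm deep); a smaller empty hole on each side.
- cup: White flowered cup, 64 mm high, bowl 90 mm across, loose; stands under the rings on the work surface. Its handle points to its own -y; the middle of its bowl is at y = +14 mm in its own frame.
- sugar_can: Grey lidded canister, 102 mm across, 140 mm high, behind the work; bystander.
- tea_jar: Glass jar with a dark lid, 95 mm across, 137 mm high, behind the work; bystander.
- teaspoon: Teaspoon with a red handle, 132 mm long, flat on the hob between stand and block; bystander.
- mug: Striped mug, 101 mm high, behind the work; bystander.
Things that resemble listed ones, but are neither listed nor needed, are in the scene too. Of the things like the column, leave any that is orange; of the rest the larger one is meant.

How it is judged (in metres and radians):
On the way, in this order (a step that is already met when the one before it is completed fails the run):
1. the spout has entered the top ring (z of spout_tip in the frame of stand below 0.168 m and horizontal distance between spout_tip and axis below 0.017 m), for 0.1 s.
2. the spout has passed the top and the middle ring (z of spout_tip in the frame of stand below 0.125 m and horizontal distance between spout_tip and axis below 0.01 m and angle between column's own z axis and vertical below 0.2 rad), for 0.1 s.
At the end, for the whole second after the job is handed in: The column hangs through all three rings, at rest and let go: bulb past both spring balls, balls closed in behind it (pushed out 1.5 to 4.7 mm), spout tip 55 to 93 mm above the surface and within 4 mm of the rings' axis, upright within 0.03 rad; the cup within 15 mm of where it stood (z of spout_tip in the frame of stand between 0.055 and 0.093 m and horizontal distance between spout_tip and axis below 0.004 m and angle between column's own z axis and vertical below 0.03 rad and value of joint ball_left between 0.0015 and 0.0047 m and value of joint ball_right between 0.0015 and 0.0047 m and linear speed of column below 0.01 m/s and distance of cup from where it was at the start of the episode below 0.015 m); the robot touches nothing.
It fails at once if more than 40 N between column and stand (contact force between column and stand above 40 N).
It fails at once if the column is dropped or rammed through the rings (faster than 0.45 m/s there) (z of spout_tip in the frame of stand below 0.172 m and horizontal distance between spout_tip and axis below 0.02 m and linear speed of column above 0.45 m/s).
It fails at once if the cup is pushed away or tipped (distance of cup from where it was at the start of the episode above 0.02 m or angle between cup's own z axis and vertical above 0.3 rad).
It fails at once if a bystander is displaced (distance of any of sugar_can, tea_jar, teaspoon, mug from where it was at the start of the episode above 0.02 m).
It also fails if it takes over 45 s, if anything falls off the work surface, if the arm or the gripper's body presses on something with over 40 N, if the wrist force passes 120 N, or if a joint passes its speed limit or range.

## Working session

There is one attempt and no reset: what is moved stays moved. The work goes in short steps, Python scripts to look and compute and a tool call to move; the robot and the scene stay as the last step left them, time stands still between calls to the robot, and variables do not carry over. Pictures are saved under pics/ and viewed, at most 10 in all, crops included, and the job is handed in when it is done.

Besides the shell and the picture viewer there is one more tool, called after "Emit:" as name(argument=value, ...) on one line, values as JSON. apply_moves: Moves the arm, as the interface text tells. Scaled input: -1 to 1 covers 1000 mm each way for a shift and 90 degrees each way for a turn. Its arguments: {"type":"object","properties":{"targets":{"type":"array","items":{"type":"array","items":{"type":"number"}}},"newtons":{"type":"number"}},"required":["targets"]}

```bash
mkdir -p pics; cat > h.py <<'E'
import numpy as np, cv2
from plant import get_state, capture, close_job
def cloud(c):
    K=c["camera_matrix"];h,w=c["range_z"].shape
    u,v=np.meshgrid(np.arange(w),np.arange(h))
    p=cv2.undistortPoints(np.stack([u,v],-1).reshape(-1,1,2).astype(np.float64),K,np.array([c["k1"],0,0,0.])).reshape(h,w,2)
    z=c["range_z"]
    P=np.dstack([p[...,0]*z,p[...,1]*z,z]); T=c["T"]
    return P@T[:3,:3].T+T[:3,3]
def ray(c,u,v,z):
    p=cv2.undistortPoints(np.array([[[u,v]]],float),c["camera_matrix"],np.array([c["k1"],0,0,0.])).ravel()
    T=c["T"];d=T[:3,:3]@np.array([p[0],p[1],1]);o=T[:3,3]
    return o+d*(z-o[2])/d[2]
E
python3 - <<'E'
from h import *
import pickle
D={}
for n in("scene","top"):
    c=capture(n);D[n]=c;cv2.imwrite(f"pics/{n}0.png",c["frame"][...,::-1]);print(n,c["T"].round(3),c["k1"],c["camera_matrix"][0])
pickle.dump(D,open("d0.pkl","wb"))
print(get_state())
E
```

```text
scene [[-0.844 -0.371  0.387  0.237]
 [-0.536  0.562 -0.63   0.602]
 [ 0.016 -0.739 -0.673  0.695]
 [ 0.     0.     0.     1.   ]] -0.06917032123985012 [377.2784875    0.         325.00164025]
top [[-0.11  -0.973  0.205  0.402]
 [-0.994  0.108 -0.021  0.078]
 [-0.002 -0.206 -0.979  1.084]
 [ 0.     0.     0.     1.   ]] 0.028890050259566348 [406.84016807   0.         314.84128933]
{'time_s': 0.1, 'joints': array([-5.90675939e+01,  2.05882444e+01,  6.37974084e-01, -1.77195609e-02,
       -7.01355601e+01, -1.65066579e+01]), 'qd': array([-0.06647007, -0.1846653 ,  0.09125359,  0.00849131, -0.01690276,
        0.06905728]), 'joint_torque': array([-5.49793804e-04, -5.84164453e+01,  2.93753010e+01,  7.01541334e+00,
        1.02334691e-02, -6.45021896e-05]), 'tcp_pos': array([ 0.16802696, -0.6533218 ,  0.24449813]), 'eef_rot': array([ 1.79912974e+02, -8.41720818e-03, -1.65580279e+02]), 'contact_force': array([-0.50705171, -0.07958684, -0.19507714]), 'moment': array([ 0.02022011,  0.02687228, -0.00397116]), 'gripper_force': 0.0, 'gripper_width': 0.08746499806259231}
```

View pics/scene0.png

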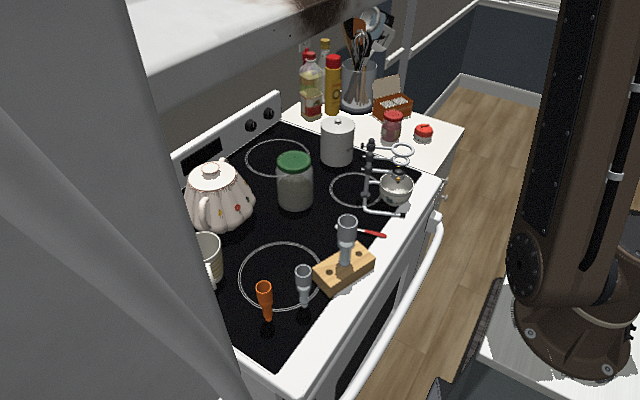

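View pics/top0.png

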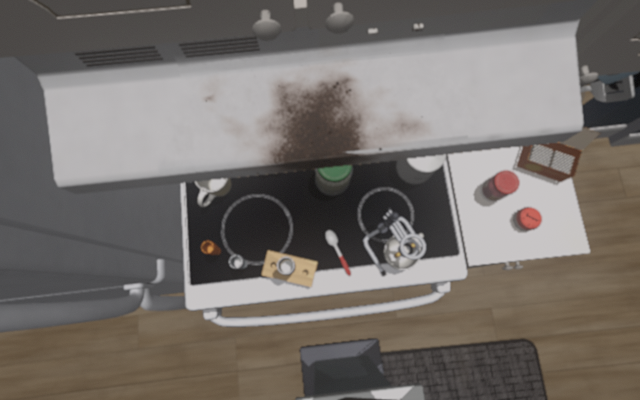

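The scene view shows the column in the block (347,230), the decoys (orange 265,298 and small grey 303,285) and the stand rings (402,150). In the top view the column is at (287,267) and the top ring near (411,246). I'll zoom in on both.

```bash
python3 - <<'E'
from h import *
import pickle
D=pickle.load(open("d0.pkl","rb"))
t=D["top"]["frame"][...,::-1]; s=D["scene"]["frame"][...,::-1]
f=lambda i,y0,x0:cv2.resize(i[y0:y0+70,x0:x0+95],None,fx=4.2,fy=4.2,interpolation=cv2.INTER_CUBIC)
cv2.imwrite("pics/crop.png",np.vstack([np.hstack([f(t,210,360),f(t,230,240)]),np.hstack([f(s,135,345),f(s,200,305)])]))
for n in D:
    c=D[n];P=cloud(c);np.save(n+"P.npy",P)
    z=P[...,2];ok=(c["range_z"]>0)&(P[...,0]>.3)&(P[...,0]<.7)
    # column mouth, rings
    for nm,(v0,v1,u0,u1) in dict(top=dict(col=(255,285,270,305),ring=(225,265,390,435)),scene=dict(col=(205,280,325,375),ring=(130,175,380,420)))[n].items():
        m=np.zeros_like(ok);m[v0:v1,u0:u1]=1;m&=ok
        for a,b in((.16,.185),(.13,.16),(.10,.13),(.03,.05)):
            k=m&(z>a)&(z<b);Q=P[k]
            if len(Q):print(n,nm,a,b,len(Q),Q.mean(0).round(4),Q.min(0).round(4),Q.max(0).round(4))
E
```

```text
scene col 0.16 0.185 184 [0.4688 0.1405 0.1662] [0.4496 0.1209 0.1602] [0.4881 0.1599 0.1716]
scene col 0.13 0.16 307 [0.4672 0.1438 0.1467] [0.4493 0.1208 0.1301] [0.4868 0.1603 0.16  ]
scene col 0.1 0.13 156 [0.4629 0.1526 0.1152] [0.4504 0.1336 0.1016] [0.4863 0.1592 0.1296]
scene col 0.03 0.05 992 [0.4605 0.1353 0.0391] [0.4181 0.068  0.0302] [0.5074 0.1976 0.0499]
scene ring 0.16 0.185 209 [ 0.485 -0.144  0.17 ] [ 0.4504 -0.1765  0.1646] [ 0.5301 -0.1177  0.174 ]
scene ring 0.13 0.16 137 [ 0.4866 -0.1399  0.138 ] [ 0.4567 -0.1674  0.1323] [ 0.525  -0.1257  0.1414]
scene ring 0.1 0.13 71 [ 0.4821 -0.1463  0.1023] [ 0.4633 -0.1672  0.1001] [ 0.5179 -0.1282  0.1046]
scene ring 0.03 0.05 88 [ 0.6035 -0.4121  0.0378] [ 0.5363 -0.4769  0.0301] [ 0.6463 -0.3955  0.0486]
top col 0.16 0.185 83 [0.4669 0.1396 0.1674] [0.4471 0.1195 0.1601] [0.4857 0.1578 0.1714]
top col 0.13 0.16 39 [0.468  0.1394 0.1449] [0.4476 0.1196 0.1307] [0.4834 0.156  0.1596]
top col 0.1 0.13 145 [0.4688 0.1412 0.1084] [0.448  0.1231 0.1014] [0.4838 0.1557 0.1299]
top col 0.03 0.05 577 [0.4629 0.1403 0.0382] [0.4239 0.0986 0.0312] [0.5056 0.1885 0.044 ]
top ring 0.16 0.185 308 [ 0.483  -0.1459  0.1695] [ 0.4484 -0.1781  0.1641] [ 0.5295 -0.1198  0.1736]
top ring 0.13 0.16 158 [ 0.4932 -0.1484  0.1374] [ 0.4588 -0.1728  0.1327] [ 0.5345 -0.1177  0.1417]
top ring 0.1 0.13 47 [ 0.4858 -0.1519  0.1016] [ 0.4646 -0.1663  0.1   ] [ 0.5402 -0.1203  0.1045]
top ring 0.03 0.05 23 [ 0.4835 -0.1735  0.0411] [ 0.4437 -0.2102  0.0301] [ 0.5188 -0.1276  0.0498]
```

View pics/crop.png

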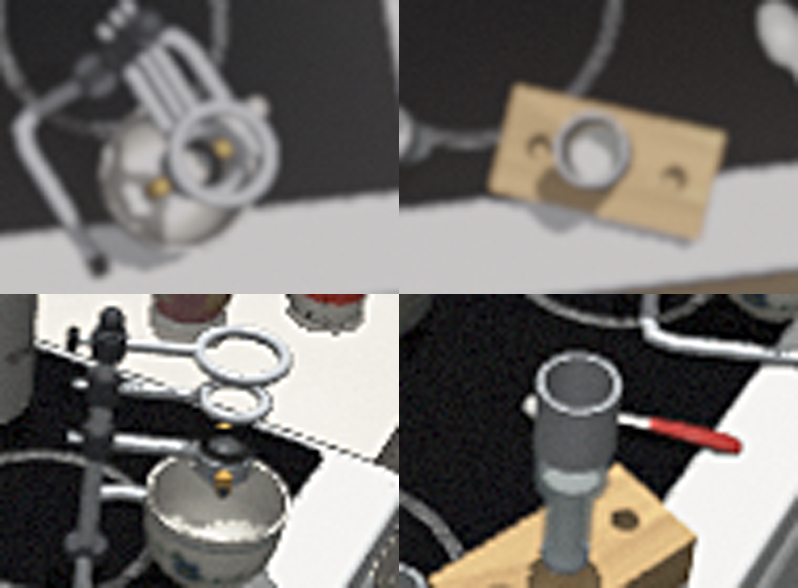

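The crop shows the wire top ring's arms running up-left to the post, with the gold balls seen through the ring, and the column upright in the block. Next I'll fit circles to these.

```bash
python3 - <<'E'
from h import *
import pickle
from scipy.optimize import least_squares
D=pickle.load(open("d0.pkl","rb"))
def fit(Q,c0,R,band):
    c=np.array(c0)
    for _ in range(8):
        r=np.hypot(*(Q[:,:2]-c).T);S=Q[abs(r-R)<band]
        o=least_squares(lambda p:np.hypot(*(S[:,:2]-p).T)-R,c,loss="soft_l1",f_scale=.002);c=o.x
    return c.round(4),len(S),np.std(o.fun).round(4),S[:,2].max().round(4)
for n in D:
    P=np.load(n+"P.npy").reshape(-1,3);P=P[np.isfinite(P).all(1)]
    def box(c,r,a,b):return P[(abs(P[:,0]-c[0])<r)&(abs(P[:,1]-c[1])<r)&(P[:,2]>a)&(P[:,2]<b)]
    cr=(.474,-.150);cc=(.4678,.1398)
    print(n,"top ring",fit(box(cr,.04,.162,.176),cr,.025,.008))
    print(n,"mid ring",fit(box(cr,.03,.131,.143),cr,.0187,.006))
    print(n,"mouth",fit(box(cc,.03,.164,.174),cc,.019,.004))
    q=box(cr,.018,.08,.125);print("seat z hist",np.histogram(q[:,2],np.arange(.08,.126,.005))[0])
    q=box(cr,.11,.175,.23);print("post top",len(q),np.median(q,0).round(4),q[:,2].max())
c=D["scene"];f=c["frame"].astype(int)
E
```

```text
scene top ring (array([ 0.4789, -0.1467]), 179, np.float64(0.0022), np.float64(0.174))
scene mid ring (array([ 0.4787, -0.1461]), 103, np.float64(0.0022), np.float64(0.1414))
scene mouth (array([0.4691, 0.1404]), 129, np.float64(0.0011), np.float64(0.1716))
seat z hist [ 3 16 23 28 59  0  0  0  0]
post top 56 [ 0.5489 -0.1115  0.1817] 0.19253412598065267
top top ring (array([ 0.4773, -0.1487]), 268, np.float64(0.0025), np.float64(0.1736))
top mid ring (array([ 0.4772, -0.1501]), 105, np.float64(0.0023), np.float64(0.1409))
top mouth (array([0.4666, 0.139 ]), 76, np.float64(0.0009), np.float64(0.1714))
seat z hist [ 5  4 16 25 38  0  0  0  0]
post top 57 [ 0.5471 -0.1144  0.1853] 0.19249393174832596
```

Emit:
apply_moves(newtons=25, targets=[[1, 0, 0, -0.02, 0, 0, 0.054], [1, 0, 0, -0.02, 0, 0, 0.054], [1, 0, 0, -0.02, 0, 0, 0.052], [1, 0, 0, 0, 0, 0, 0], [1, -0.024, 0.02, 0, 0, 0, 0], [1, -0.024, 0.02, 0, 0, 0, 0], [1, -0.024, 0.02, 0, 0, 0, 0], [1, -0.024, 0.02, 0, 0, 0, 0], [1, -0.024, 0.02, 0, 0, 0, 0], [1, -0.024, 0.02, 0, 0, 0, 0], [1, -0.024, 0.02, 0, 0, 0, 0], [1, -0.024, 0.02, 0, 0, 0, 0], [1, -0.024, 0.02, 0, 0, 0, 0], [1, -0.024, 0.02, 0, 0, 0, 0], [1, 0, 0, 0, 0, 0, 0]])

```text
time_s: 1.35
tcp_pos: [0.4113, -0.4507, 0.3048]
eef_rot: [180.0, 0.0, -179.8]
contact_force: [-0.5, -0.3, -0.7]
gripper_width: 0.0877
gripper_force: 0.0
```

Emit:
apply_moves(targets=[[1, -0.0033, 0.034, 0, 0, 0, 0], [1, -0.0033, 0.034, 0, 0, 0, 0], [1, -0.0033, 0.034, 0, 0, 0, 0], [1, -0.0033, 0.034, 0, 0, 0, 0], [1, -0.0033, 0.034, 0, 0, 0, 0], [1, -0.0033, 0.034, 0, 0, 0, 0], [1, -0.0033, 0.034, 0, 0, 0, 0], [1, -0.0033, 0.034, 0, 0, 0, 0], [1, -0.0033, 0.034, 0, 0, 0, 0], [1, -0.0033, 0.034, 0, 0, 0, 0], [1, -0.0033, 0.034, 0, 0, 0, 0], [1, -0.0033, 0.034, 0, 0, 0, 0], [1, -0.0033, 0.034, 0, 0, 0, 0], [1, -0.0033, 0.034, 0, 0, 0, 0], [1, -0.0033, 0.034, 0, 0, 0, 0], [1, -0.0033, 0.034, 0, 0, 0, 0], [1, -0.0033, 0.034, 0, 0, 0, 0], [1, 0, 0, 0, 0, 0, 0], [1, 0, 0, 0, 0, 0, 0]])

```text
time_s: 2.93
tcp_pos: [0.4637, 0.1258, 0.3047]
eef_rot: [-180.0, -0.1, -179.8]
contact_force: [-0.7, -0.1, 0.0]
gripper_width: 0.0878
gripper_force: 0.0
```

Emit:
apply_moves(targets=[[1, -0.004, 0.014, 0, 0, 0, 0.002], [1, 0, 0, 0.025, 0, 0, 0], [1, 0, 0, 0.025, 0, 0, 0], [1, 0, 0, 0.025, 0, 0, 0], [1, 0, 0, 0.02, 0, 0, 0], [1, 0, 0, 0.02, 0, 0, 0], [1, 0, 0, 0.02, 0, 0, 0], [1, 0, 0, 0.015, 0, 0, 0], [1, 0, 0, 0.007, 0, 0, 0], [1, 0, 0, 0, 0, 0, 0], [1, 0, 0, 0, 0, 0, 0], [1, 0, 0, 0, 0, 0, 0]])

```text
time_s: 3.93
tcp_pos: [0.4686, 0.1386, 0.1494]
eef_rot: [180.0, 0.1, 179.8]
contact_force: [0.6, 0.1, -0.4]
gripper_width: 0.0879
gripper_force: 0.0
```

Emit:
apply_moves(newtons=25, targets=[[0.7, 0, 0, 0.001, 0, 0, 0], [0.6, 0, 0, 0, 0, 0, 0], [0.5, 0, 0, 0, 0, 0, 0], [0.47, 0, 0, 0, 0, 0, 0], [0.4, 0, 0, 0, 0, 0, 0], [0.3, 0, 0, 0, 0, 0, 0], [0.3, 0, 0, 0, 0, 0, 0], [0.3, 0, 0, 0, 0, 0, 0], [0.3, 0, 0, 0, 0, 0, 0]])

```text
time_s: 4.68
tcp_pos: [0.4679, 0.1385, 0.1473]
eef_rot: [-180.0, -0.0, 179.8]
contact_force: [-0.3, 0.2, 0.4]
gripper_width: 0.0395
gripper_force: 25.0
```

Emit:
apply_moves(targets=[[0.3, 0, 0, -0.005, 0, 0, 0], [0.3, 0, 0, -0.015, 0, 0, 0], [0.3, 0, 0, -0.02, 0, 0, 0], [0.3, 0, 0, -0.025, 0, 0, 0], [0.3, 0, 0, -0.025, 0, 0, 0], [0.3, 0, 0, -0.025, 0, 0, 0], [0.3, 0, 0, -0.025, 0, 0, 0], [0.3, 0, 0, -0.025, 0, 0, 0], [0.3, 0, 0, -0.015, 0, 0, 0], [0.3, 0, 0, -0.008, 0, 0, 0], [0.3, 0, 0, 0, 0, 0, 0], [0.3, 0, 0, 0, 0, 0, 0]])

```text
time_s: 5.68
tcp_pos: [0.4675, 0.1384, 0.3347]
eef_rot: [180.0, -0.0, 179.8]
contact_force: [0.4, -0.1, -2.0]
gripper_width: 0.0402
gripper_force: 25.0
```

Emit:
apply_moves(targets=[[0.3, 0, -0.01, 0, 0, 0, 0], [0.3, -0.001, -0.02, 0, 0, 0, 0], [0.3, -0.001, -0.025, 0, 0, 0, 0], [0.3, -0.001, -0.025, 0, 0, 0, 0], [0.3, -0.001, -0.025, 0, 0, 0, 0], [0.3, -0.001, -0.025, 0, 0, 0, 0], [0.3, -0.001, -0.025, 0, 0, 0, 0], [0.3, -0.001, -0.025, 0, 0, 0, 0], [0.3, -0.001, -0.025, 0, 0, 0, 0], [0.3, -0.001, -0.025, 0, 0, 0, 0], [0.3, -0.001, -0.025, 0, 0, 0, 0], [0.3, -0.001, -0.016, 0, 0, 0, 0], [0.3, 0, -0.01, 0, 0, 0, 0], [0.3, 0, -0.005, 0, 0, 0, 0], [0.3, 0, 0, 0, 0, 0, 0], [0.3, 0, 0, 0, 0, 0, 0], [0.3, 0, 0, 0, 0, 0, 0]])

```text
time_s: 7.1
tcp_pos: [0.4781, -0.1469, 0.3352]
eef_rot: [180.0, -0.0, 179.9]
contact_force: [0.2, 0.0, -0.9]
gripper_width: 0.0398
gripper_force: 25.0
```

```bash
python3 - <<'E'
from h import *
import pickle
D={}
for n in("scene","top"):
    c=capture(n);D[n]=c
pickle.dump(D,open("d1.pkl","wb"))
s=get_state();print(s["tcp_pos"],s["eef_rot"],s["contact_force"],s["moment"])
f=lambda i,y0,x0:cv2.resize(i[y0:y0+130,x0:x0+90],None,fx=4.4,fy=4.4,interpolation=cv2.INTER_CUBIC)
cv2.imwrite("pics/c1.png",np.hstack([f(D["scene"]["frame"][...,::-1],70,355),f(D["top"]["frame"][...,::-1],160,365)]))
E
```

```text
[ 0.47813826 -0.1468196   0.33540285] [1.79991787e+02 8.52452271e-03 1.79912429e+02] [ 0.44478807  0.38490504 -2.02949351] [-0.05649677  0.01673354 -0.00469423]
```

View pics/c1.png

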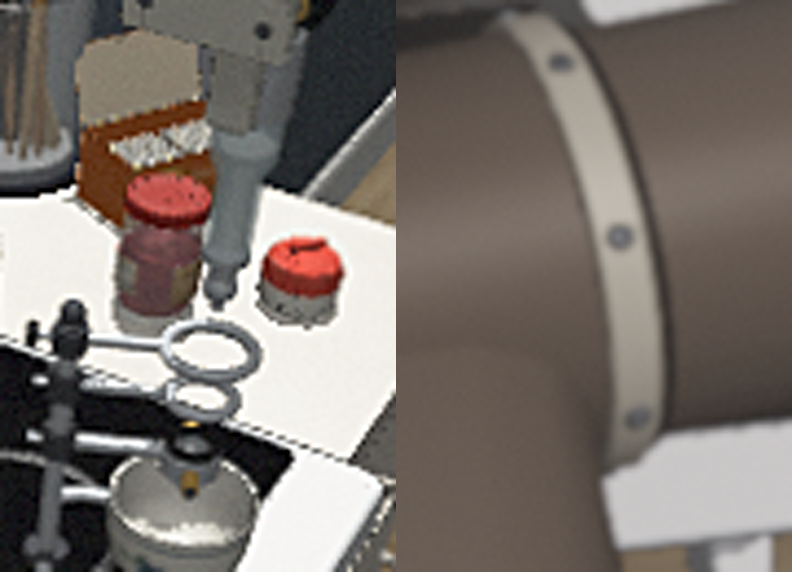

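The scene crop shows the column held upright, with its tip just above the top ring. The arm blocks the top view, so I'll fit the held column from scene depth alone and compare it with the rings in the same frame.

```bash
cat > m.py <<'E'
from h import *
from scipy.optimize import least_squares
def fitR(S,c,R,band=.004):
    c=np.array(c,float)
    for _ in range(8):
        r=np.hypot(*(S[:,:2]-c).T);Q=S[(abs(r-R)<band)]
        o=least_squares(lambda p:np.hypot(*(Q[:,:2]-p).T)-R,c,loss="soft_l1",f_scale=.0015);c=o.x
    return c.round(4),len(Q),np.std(o.fun).round(4)
def col(c,tcp):
    P=cloud(c).reshape(-1,3);t=tcp[2]-.138
    for nm,a,b,R in(("bulb",.006,.02,None),("tube",.034,.055,.013),("tube2",.055,.08,.013),("body",.094,.116,.019)):
        S=P[(np.hypot(P[:,0]-tcp[0],P[:,1]-tcp[1])<.03)&(P[:,2]>t+a)&(P[:,2]<t+b)]
        if R and len(S)>5: print(nm,*fitR(S,tcp[:2],R))
        elif len(S): print(nm,len(S),S.mean(0).round(4))
    S=P[(np.hypot(P[:,0]-tcp[0],P[:,1]-tcp[1])<.03)];print("lowest",S[S[:,2]>t-.006][:,2].min() if len(S) else None)
E
python3 - <<'E'
from m import *
import pickle
D=pickle.load(open("d1.pkl","rb"))
col(D["scene"],np.array([.4781,-.1468,.3352]))
# image method: edges of tube and ring centroid compared in scene picture
D0=pickle.load(open("d0.pkl","rb"))
P=np.load("sceneP.npy").reshape(-1,3)
for R,a,b in((.025,.166,.176),(.0187,.134,.143)):
    S=P[(np.hypot(P[:,0]-.479,P[:,1]+.147)<R+.006)&(P[:,2]>a)&(P[:,2]<b)]
    print(R,fitR(S,(.479,-.147),R,.005))
# direction-limited extents away from post
d=np.array([.9,.43]);S=P[(np.hypot(P[:,0]-.479,P[:,1]+.147)<.033)&(P[:,2]>.163)&(P[:,2]<.176)]
n=np.array([-.43,.9]); print("perp mid",(S[:,:2]@n).min()/2+(S[:,:2]@n).max()/2, "exp",np.array([.479,-.1465])@n/np.hypot(*n), "far", (S[:,:2]@d).min()+.029)
E
```

```text
bulb 32 [ 0.477  -0.141   0.2125]
tube [ 0.4793 -0.1479] 89 0.001
tube2 [ 0.4792 -0.1481] 114 0.001
body [ 0.4785 -0.1477] 139 0.001
lowest 0.19704026592338753
0.025 (array([ 0.4788, -0.1467]), 166, np.float64(0.0021))
0.0187 (array([ 0.4786, -0.146 ]), 99, np.float64(0.0022))
perp mid -0.3396401891525231 exp -0.3386847500784054 far 0.3673558690132251
```

```bash
python3 - <<'E'
from m import *
import pickle
D0=pickle.load(open("d0.pkl","rb"));D1=pickle.load(open("d1.pkl","rb"))
print("orig col, same method");col(D0["scene"],np.array([.468,.1395,.148]))
def cast(c,m,z):
    v,u=np.nonzero(m)
    return np.array([ray(c,a,b,z) for a,b in zip(u,v)])
for n in D0:
    c=D0[n];P=cloud(c)
    for zc,R in((.168,.025),(.136,.0187)):
        m=(np.hypot(P[...,0]-.479,P[...,1]+.148)<R+.009)&(abs(P[...,2]-zc)<.0055)
        S=cast(c,m,zc);ang=np.degrees(np.arctan2(S[:,1]+.148,S[:,0]-.479))
        S=S[abs((ang-27+180)%360-180)>35]
        print(n,zc,fitR(S,(.479,-.148),R,.007), len(S))
# lateral (perp. to view) of held column and rings, scene: silhouette mid-line by depth mask
c=D1["scene"];P=cloud(c);tcp=np.array([.4781,-.1468,.3352])
m=(np.hypot(P[...,0]-.479,P[...,1]+.148)<.03)&(P[...,2]>.232)&(P[...,2]<.272)
S=cast(c,m,.25)
o=c["T"][:3,3];d=np.array([.479,-.148])-o[:2];d/=np.hypot(*d);n=np.array([-d[1],d[0]])
L=[]
v,u=np.nonzero(m)
for r in np.unique(v):
    k=u[v==r]
    # ray's horizontal bearing offset at column distance
    a,b=ray(c,k.min()-.5,r,.25),ray(c,k.max()+.5,r,.25)
    q=[]
    for p in(a,b):
        w=p[:2]-o[:2];w=w/(w@d)*((np.array([.479,-.148])-o[:2])@d);q.append(w@n)
    L.append(((q[0]+q[1])/2,abs(q[0]-q[1])))
L=np.array(L);print("col lateral vs (.479,-.148):",np.median(L,0)," n=",n,"ref0")
E
```

```text
orig col, same method
bulb 2 [0.4398 0.148  0.0224]
tube [0.4696 0.1389] 69 0.0007
tube2 [0.4699 0.1389] 91 0.0008
body [0.4699 0.1389] 129 0.0007
lowest 0.004945849623675613
scene 0.168 (array([ 0.479 , -0.1493]), 142, np.float64(0.0035)) 149
scene 0.136 (array([ 0.4787, -0.1483]), 81, np.float64(0.0034)) 81
top 0.168 (array([ 0.477 , -0.1494]), 214, np.float64(0.0024)) 214
top 0.136 (array([ 0.4776, -0.1504]), 87, np.float64(0.0026)) 87
col lateral vs (.479,-.148): [8.03907032e-05 2.50133012e-02]  n= [0.9516662  0.30713425] ref0
```

Emit:
apply_moves(targets=[[0.3, 0, -0.001, 0.005, 0, 0, 0], [0.3, 0, 0, 0.01, 0, 0, 0], [0.3, 0, 0, 0.01, 0, 0, 0], [0.3, 0, 0, 0.01, 0, 0, 0], [0.3, 0, 0, 0.01, 0, 0, 0], [0.3, 0, 0, 0.01, 0, 0, 0], [0.3, 0, 0, 0.01, 0, 0, 0], [0.3, 0, 0, 0.005, 0, 0, 0], [0.3, 0, 0, 0, 0, 0, 0], [0.3, 0, 0, 0, 0, 0, 0]])

```text
time_s: 8.03
tcp_pos: [0.4781, -0.1487, 0.2652]
eef_rot: [-180.0, -0.0, 179.9]
contact_force: [0.5, -0.4, -2.0]
gripper_width: 0.0394
gripper_force: 25.0
```

```bash
python3 - <<'E'
from m import *
c=capture("scene");s=get_state();print(s["tcp_pos"],s["contact_force"],s["moment"])
col(c,s["tcp_pos"])
cv2.imwrite("pics/c2.png",cv2.resize(c["frame"][90:190,350:440,::-1],None,fx=6,fy=6,interpolation=cv2.INTER_CUBIC))
E
```

```text
[ 0.47840969 -0.148683    0.26570507] [-0.30175836 -0.37666628 -1.30573992] [-0.05590331 -0.04100021  0.03589083]
bulb 130 [ 0.4778 -0.1413  0.1394]
tube [ 0.4798 -0.1493] 70 0.0011
tube2 [ 0.4794 -0.1494] 96 0.0011
body [ 0.4797 -0.1497] 112 0.0012
lowest 0.13016139828220408
```

View pics/c2.png

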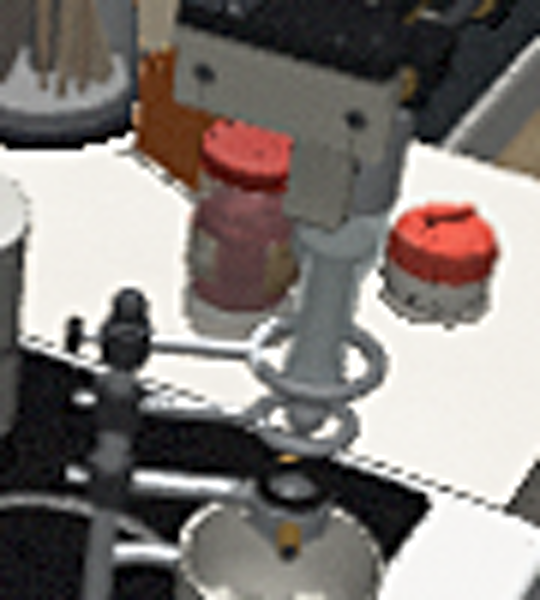

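The crop shows the spout through the top ring and centred over the middle ring to within a few pixels. I'll check the sideways offset from the right-hand outlines, which the arms don't hide.

```bash
cat > lat.py <<'E'
from m import *
import pickle
ref=np.array([.479,-.149])
def bear(c,u,v):
    o=c["T"][:3,3];d=ref-o[:2];L=np.hypot(*d);d/=L;n=np.array([-d[1],d[0]])
    w=ray(c,u,v,0.0)[:2]-o[:2];return (w@n)/(w@d),L,n   # bearing slope
def ext(c,m,R):
    v,u=np.nonzero(m);b=np.array([bear(c,x,y)[0] for x,y in zip(u,v)]);L=bear(c,1,1)[1]
    px=1/377.*.8
    out=[]
    for s,e in((1,b.max()),(-1,b.min())):
        t=np.arctan(e)-s*np.arcsin(R/L); out.append(round(1000*np.tan(t)*L,2))
    return out,len(v)
E
python3 - <<'E'
from lat import *
D0=pickle.load(open("d0.pkl","rb"))
c=D0["scene"];P=cloud(c);r=np.hypot(P[...,0]-ref[0],P[...,1]-ref[1]);z=P[...,2]
print("n",bear(c,1,1)[2])
print("top",ext(c,(r<.036)&(abs(z-.169)<.006),.029))
print("mid",ext(c,(r<.028)&(abs(z-.137)<.006),.0227))
print("seat top",[ (lambda m:(m.sum(),))( (r<.02)&(z>.095)&(z<.107))])
m=(r<.03)&(z>.085)&(z<.107);print("seat",ext(c,m,.0165))
c=capture("scene");P=cloud(c);r=np.hypot(P[...,0]-ref[0],P[...,1]-ref[1]);z=P[...,2]
for a,b,R in((.18,.19,.013),(.19,.2,.013),(.2,.208,.013),(.222,.232,.019),(.232,.242,.019)):
    print("col",a,ext(c,(r<R+.006)&(z>a)&(z<b),R))
print("bulb",ext(c,(r<.013)&(z>.137)&(z<.148),.0095))
E
```

```text
n [0.9517857  0.30676371]
top ([np.float64(5.92), np.float64(0.15)], 182)
mid ([np.float64(4.83), np.float64(0.38)], 106)
seat top [(np.int64(106),)]
seat ([np.float64(12.07), np.float64(-0.96)], 181)
col 0.18 ([np.float64(0.34), np.float64(1.07)], 42)
col 0.19 ([np.float64(-1.21), np.float64(0.99)], 36)
col 0.2 ([np.float64(-0.01), np.float64(1.43)], 33)
col 0.222 ([np.float64(0.18), np.float64(0.43)], 61)
col 0.232 ([np.float64(-2.5), np.float64(0.88)], 51)
bulb ([np.float64(0.04), np.float64(1.17)], 31)
```

Emit:
apply_moves(targets=[[0.3, 0, 0, 0.003, 0, 0, 0], [0.3, 0, 0, 0.004, 0, 0, 0], [0.3, 0, 0, 0.004, 0, 0, 0], [0.3, 0, 0, 0.004, 0, 0, 0], [0.3, 0, 0, 0.002, 0, 0, 0], [0.3, 0, 0, 0, 0, 0, 0]])

```text
time_s: 8.63
tcp_pos: [0.4778, -0.1486, 0.2476]
eef_rot: [180.0, -0.1, 179.8]
contact_force: [0.1, -0.8, -1.4]
gripper_width: 0.0396
gripper_force: 25.0
```

Emit:
apply_moves(targets=[[0.3, 0, 0, 0.002, 0, 0, 0], [0.3, 0, 0, 0.001, 0, 0, 0], [0.3, 0, 0, 0, 0, 0, 0]])

```text
time_s: 8.88
tcp_pos: [0.478, -0.1486, 0.2452]
eef_rot: [-180.0, -0.0, 179.8]
contact_force: [0.8, 0.2, -1.8]
gripper_width: 0.0397
gripper_force: 25.0
```

Emit:
apply_moves(targets=[[0.3, 0, 0, 0.002, 0, 0, 0], [0.3, 0, 0, 0.001, 0, 0, 0], [0.3, 0, 0, 0, 0, 0, 0]])

```text
time_s: 9.13
tcp_pos: [0.478, -0.1486, 0.2421]
eef_rot: [180.0, -0.0, 179.8]
contact_force: [0.5, 1.5, -1.0]
gripper_width: 0.0397
gripper_force: 25.0
```

Emit:
apply_moves(targets=[[0.3, 0, 0, 0.001, 0, 0, 0], [0.3, 0, 0, 0.001, 0, 0, 0], [0.3, 0, 0, 0, 0, 0, 0]])

```text
time_s: 9.38
tcp_pos: [0.478, -0.1486, 0.2401]
eef_rot: [180.0, -0.0, 179.8]
contact_force: [-0.3, -0.1, -1.8]
gripper_width: 0.0394
gripper_force: 25.0
```

Emit:
apply_moves(targets=[[0.3, 0, 0, 0, 0, 0, 0]])

```text
time_s: 9.47
tcp_pos: [0.4781, -0.1486, 0.2403]
eef_rot: [180.0, -0.0, 179.8]
contact_force: [0.1, -0.4, -1.5]
gripper_width: 0.0398
gripper_force: 25.0
```

No contact so far: the shoulder is through the middle ring. I'll keep going in small steps.

Emit:
apply_moves(targets=[[0.3, 0, 0, 0.001, 0, 0, 0], [0.3, 0, 0, 0.001, 0, 0, 0], [0.3, 0, 0, 0, 0, 0, 0]])

```text
time_s: 9.72
tcp_pos: [0.478, -0.1486, 0.2381]
eef_rot: [180.0, -0.0, 179.8]
contact_force: [-0.1, -0.4, -1.5]
gripper_width: 0.0396
gripper_force: 25.0
```

Emit:
apply_moves(targets=[[0.3, 0, 0, 0.001, 0, 0, 0], [0.3, 0, 0, 0.001, 0, 0, 0], [0.3, 0, 0, 0, 0, 0, 0]])

```text
time_s: 9.97
tcp_pos: [0.478, -0.1486, 0.2361]
eef_rot: [180.0, -0.0, 179.8]
contact_force: [-0.4, 0.5, -2.0]
gripper_width: 0.0395
gripper_force: 25.0
```

Emit:
apply_moves(targets=[[0.3, 0, 0, 0.001, 0, 0, 0], [0.3, 0, 0, 0.001, 0, 0, 0], [0.3, 0, 0, 0, 0, 0, 0]])

```text
time_s: 10.22
tcp_pos: [0.478, -0.1486, 0.2341]
eef_rot: [180.0, -0.0, 179.8]
contact_force: [-0.0, -0.5, -1.5]
gripper_width: 0.0397
gripper_force: 25.0
```

Emit:
apply_moves(targets=[[0.3, 0, 0, 0.001, 0, 0, 0], [0.3, 0, 0, 0.001, 0, 0, 0], [0.3, 0, 0, 0, 0, 0, 0]])

```text
time_s: 10.47
tcp_pos: [0.478, -0.1486, 0.2321]
eef_rot: [180.0, -0.0, 179.8]
contact_force: [-0.3, -0.0, -0.5]
gripper_width: 0.0395
gripper_force: 25.0
```

Emit:
apply_moves(targets=[[0.3, 0, 0, 0.001, 0, 0, 0], [0.3, 0, 0, 0.001, 0, 0, 0], [0.3, 0, 0, 0, 0, 0, 0]])

```text
time_s: 10.72
tcp_pos: [0.478, -0.1486, 0.2301]
eef_rot: [180.0, -0.0, 179.8]
contact_force: [-0.1, 0.5, -0.9]
gripper_width: 0.0397
gripper_force: 25.0
```

Emit:
apply_moves(targets=[[0.3, 0, 0, 0.001, 0, 0, 0], [0.3, 0, 0, 0.001, 0, 0, 0], [0.3, 0, 0, 0, 0, 0, 0]])

```text
time_s: 10.97
tcp_pos: [0.478, -0.1486, 0.2281]
eef_rot: [180.0, -0.0, 179.8]
contact_force: [-0.1, -0.0, -1.5]
gripper_width: 0.0396
gripper_force: 25.0
```

Emit:
apply_moves(targets=[[0.3, 0, 0, 0.001, 0, 0, 0], [0.3, 0, 0, 0.001, 0, 0, 0], [0.3, 0, 0, 0, 0, 0, 0]])

```text
time_s: 11.22
tcp_pos: [0.478, -0.1486, 0.2262]
eef_rot: [180.0, -0.0, 179.8]
contact_force: [0.1, -0.2, -1.2]
gripper_width: 0.0394
gripper_force: 25.0
```

Emit:
apply_moves(targets=[[0.3, 0, 0, 0.001, 0, 0, 0], [0.3, 0, 0, 0.001, 0, 0, 0], [0.3, 0, 0, 0, 0, 0, 0]])

```text
time_s: 11.47
tcp_pos: [0.4783, -0.1487, 0.2244]
eef_rot: [-180.0, 0.0, 179.9]
contact_force: [1.0, -0.8, -0.8]
gripper_width: 0.0396
gripper_force: 25.0
```

Emit:
apply_moves(targets=[[0.3, 0, 0, 0.001, 0, 0, 0], [0.3, 0, 0, 0.001, 0, 0, 0], [0.3, 0, 0, 0, 0, 0, 0]])

```text
time_s: 11.72
tcp_pos: [0.4787, -0.1487, 0.223]
eef_rot: [-180.0, 0.1, 179.9]
contact_force: [0.1, -0.1, 2.5]
gripper_width: 0.0396
gripper_force: 25.0
```

Emit:
apply_moves(targets=[[0.3, -0.0007, 0, 0, 0, 0, 0], [0.3, 0, 0, 0.001, 0, 0, 0], [0.3, 0, 0, 0, 0, 0, 0]])

```text
time_s: 11.97
tcp_pos: [0.4791, -0.1487, 0.2218]
eef_rot: [-180.0, 0.0, 179.9]
contact_force: [0.7, -1.4, 3.7]
gripper_width: 0.0396
gripper_force: 25.0
```

Emit:
apply_moves(targets=[[0.3, 0, 0, 0.001, 0, 0, 0], [0.3, 0, 0, 0.001, 0, 0, 0], [0.3, 0, 0, 0, 0, 0, 0]])

```text
time_s: 12.22
tcp_pos: [0.479, -0.1487, 0.2196]
eef_rot: [-180.0, 0.0, 179.9]
contact_force: [0.7, -1.7, 2.5]
gripper_width: 0.0393
gripper_force: 25.0
```

Emit:
apply_moves(targets=[[0.3, 0, 0, 0.001, 0, 0, 0], [0.3, 0, 0, 0.001, 0, 0, 0], [0.3, 0, 0, 0, 0, 0, 0]])

```text
time_s: 12.47
tcp_pos: [0.4788, -0.1486, 0.2172]
eef_rot: [-180.0, -0.0, 179.8]
contact_force: [0.7, -1.0, 0.3]
gripper_width: 0.0394
gripper_force: 25.0
```

Emit:
apply_moves(targets=[[0.3, 0, 0, 0.001, 0, 0, 0], [0.3, 0, 0, 0.001, 0, 0, 0], [0.3, 0, 0, 0, 0, 0, 0]])

```text
time_s: 12.72
tcp_pos: [0.4785, -0.1485, 0.2148]
eef_rot: [180.0, -0.0, 179.8]
contact_force: [1.8, -1.8, -1.8]
gripper_width: 0.0392
gripper_force: 25.0
```

Emit:
apply_moves(targets=[[0.3, 0, 0, 0.001, 0, 0, 0], [0.3, 0, 0, 0.001, 0, 0, 0], [0.3, 0, 0, 0, 0, 0, 0]])

```text
time_s: 12.97
tcp_pos: [0.4784, -0.1485, 0.2126]
eef_rot: [180.0, -0.1, 179.8]
contact_force: [1.8, -1.5, -3.0]
gripper_width: 0.04
gripper_force: 25.0
```

Emit:
apply_moves(targets=[[0.3, 0, 0, 0.001, 0, 0, 0], [0.3, 0, 0, 0, 0, 0, 0]])

```text
time_s: 13.13
tcp_pos: [0.4784, -0.1485, 0.2117]
eef_rot: [180.0, -0.1, 179.8]
contact_force: [1.2, -1.7, -5.1]
gripper_width: 0.0395
gripper_force: 25.0
```

Emit:
apply_moves(targets=[[0.3, 0, 0, 0.001, 0, 0, 0], [0.3, 0, 0, 0, 0, 0, 0]])

```text
time_s: 13.3
tcp_pos: [0.4784, -0.1485, 0.2108]
eef_rot: [180.0, -0.1, 179.8]
contact_force: [1.6, -2.1, -5.1]
gripper_width: 0.0395
gripper_force: 25.0
```

Emit:
apply_moves(targets=[[0.3, 0, 0, 0.001, 0, 0, 0], [0.3, 0, 0, 0, 0, 0, 0]])

```text
time_s: 13.47
tcp_pos: [0.4786, -0.1485, 0.2101]
eef_rot: [180.0, -0.0, 179.8]
contact_force: [1.1, -0.8, -3.3]
gripper_width: 0.0396
gripper_force: 25.0
```

Emit:
apply_moves(targets=[[0.3, 0, 0, 0.001, 0, 0, 0], [0.3, 0, 0, 0, 0, 0, 0]])

```text
time_s: 13.63
tcp_pos: [0.4788, -0.1486, 0.2097]
eef_rot: [-180.0, 0.0, 179.9]
contact_force: [-0.8, 0.6, 2.1]
gripper_width: 0.0397
gripper_force: 25.0
```

Emit:
apply_moves(targets=[[0.3, 0, 0, 0.001, 0, 0, 0], [0.3, 0, 0, 0, 0, 0, 0]])

```text
time_s: 13.8
tcp_pos: [0.4791, -0.1486, 0.2093]
eef_rot: [-180.0, 0.1, 179.9]
contact_force: [-2.2, 0.1, 6.8]
gripper_width: 0.0396
gripper_force: 25.0
```

The hard stop is felt at about 7 N, after the snap-through. Opening gently, then retreating straight up.

Emit:
apply_moves(targets=[[0.3, 0, 0, 0.0005, 0, 0, 0], [0.3, 0, 0, 0, 0, 0, 0], [0.48, 0, 0, 0, 0, 0, 0], [0.55, 0, 0, 0, 0, 0, 0], [0.7, 0, 0, 0, 0, 0, 0], [0.9, 0, 0, 0, 0, 0, 0], [1, 0, 0, 0, 0, 0, 0], [1, 0, 0, 0, 0, 0, 0], [1, 0, 0, 0, 0, 0, 0], [1, 0, 0, 0, 0, 0, 0]])

```text
time_s: 14.63
tcp_pos: [0.4788, -0.1486, 0.2078]
eef_rot: [180.0, -0.0, 179.8]
contact_force: [0.5, -0.0, 0.4]
gripper_width: 0.0827
gripper_force: 0.0
```

Emit:
apply_moves(targets=[[1, 0, 0, -0.005, 0, 0, 0], [1, 0, 0, -0.01, 0, 0, 0], [1, 0, 0, -0.015, 0, 0, 0], [1, 0, 0, -0.02, 0, 0, 0], [1, 0, 0, -0.02, 0, 0, 0], [1, 0, 0, -0.02, 0, 0, 0], [1, 0, 0, -0.02, 0, 0, 0], [1, 0, 0, 0, 0, 0, 0], [1, 0, 0, 0, 0, 0, 0]])

```text
time_s: 15.38
tcp_pos: [0.4794, -0.1486, 0.3199]
eef_rot: [180.0, 0.2, 179.8]
contact_force: [0.3, -0.9, -0.8]
gripper_width: 0.0877
gripper_force: 0.0
```

```bash
python3 - <<'E'
from m import *
c=capture("scene");s=get_state();print(s["tcp_pos"],s["contact_force"])
P=cloud(c);r=np.hypot(P[...,0]-.479,P[...,1]+.149);k=(r<.025)&(P[...,2]<.28)&(P[...,2]>.18)
z=P[...,2][k];print("mouth z (home ~ .234)",np.sort(z)[-10:])
col(c,np.array([.479,-.1485,.0735+.138]))
cv2.imwrite("pics/c3.png",cv2.resize(c["frame"][90:210,345:445,::-1],None,fx=5,fy=5,interpolation=cv2.INTER_CUBIC))
E
```

```text
[ 0.47882355 -0.14851296  0.31861324] [-0.84909642 -0.51962928 -0.62753863]
mouth z (home ~ .234) [0.23373199 0.23393602 0.23396867 0.23413338 0.23424998 0.23430375
 0.2344264  0.23446798 0.23475106 0.23479588]
bulb 37 [ 0.4756 -0.135   0.0892]
tube [ 0.4802 -0.1486] 63 0.0011
tube2 [ 0.4807 -0.1486] 66 0.0014
body [ 0.4802 -0.1491] 122 0.0013
lowest 0.08157984744962876
```

View pics/c3.png

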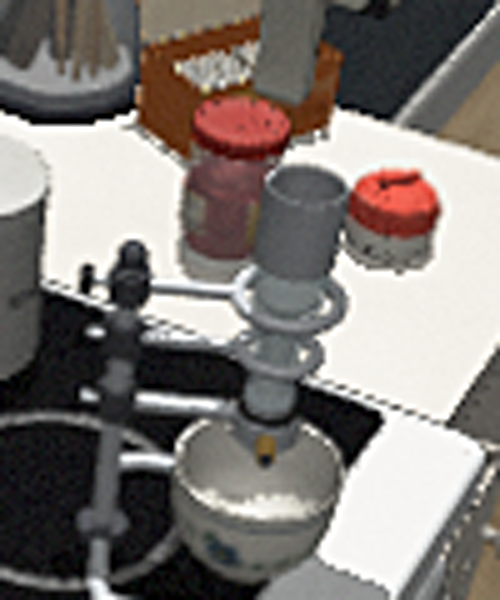

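The picture shows the column upright through all three rings, with its shoulder on the black seat at (268,415) and the cup unmoved. The mouth is at 0.234 m, so the tip is at 0.074 m, as expected when home.

```bash
python3 -c "
from plant import close_job
print(close_job())"
```

```text
the job is handed in; nothing more can be done
None
```

The drip column is fully home in the stand: I felt it pass the spring catch and stop on the seat at about 7 N. It is let go and upright, the cup has not visibly moved, the gripper is clear, and the job is handed in, though the hand-in call returned no verdict.

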